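Find the soft foot and press its shim flat

ROBOT

A 7-joint arm with a two-finger parallel gripper is mounted at the origin on a cart in front of the work surface, level with it; the furniture and walls round the work are solid. World frame = base frame: x ahead of the robot, y to its left, z up, the work surface at z = 0. Lengths are in m, angles in rad, forces in N, time in s.
With the tool pointing down it reaches from about 0.35 to 0.9 m from the base axis. Payload 19.9 kg.
Tool frame: the origin (TCP) lies on the centre line of the jaws, within the pads' length; the fingertips stand arm.tcp_to_tips ahead of it and the grasp point (between the pads) lies 3 mm ahead of it (arm.tcp_to_tips is the distance from the TCP to the fingertips, in m); z points along the fingers, y is the line along which they close (so a half turn about z gives the same grasp; the last joint's range is limited). The gripper opens to 85 mm and grips with 20 to 120 N. Pads are 22 mm wide; open, the fingers measure 114 mm over their backs; the gripper's body (76 mm by 85 mm) begins 54 mm behind the grasp point. The pads swing forward as they close: fully open they stand 13 mm farther back than shut.
Start: joints at [1.282, 0.417, -0.01, 1.614, 0.005, 1.111, -0.053], TCP at [0.153, -0.606, 0.23] pointing down, gripper open.
Joint ranges: [-2.81, 2.81], [-0.39, 2.02], [-1.27, 1.25], [0.06, 2.57], [-1.19, 4.33], [0.19, 2], [-2.82, 2.82]. Speed limits (rad/s): [1.89, 1.89, 2.39, 2.39, 3.01, 3.01, 3.01].

INTERFACE

Orientations are given as a unit quaternion [w, x, y, z].
In Python, from rig import arm, vision, look_for, regions_of, spot_point gives the robot as it stands.
- The arm moves only by the tool send_rows, never from a script. Its argument "rows" is a list of rows, each a list of 7 numbers: the turn, a rotation vector about the tool's x, y, z each as a share of 6 degrees, from -1 to 1, then the shift along the tool's x, y, z each as a share of 50 mm, from -1 to 1, then the opening, from -1 (shut) to 1 (fully open). A call has 1 to 5 rows; each row shifts and turns the commanded pose from where the row before left it, along the tool's axes as they then stand; what a row does not reach is not made up. A row lasts 1/10 s, in which the tool goes at most 50 mm and 8.59 degrees, less where a joint would pass 70% of its speed; a pose out of reach is approached as far as the arm can. A call with a number of a shift or a turn outside -1 to 1 is refused whole. A call with a gripper value outside its range is refused whole. The fingers move at their own pace and stop on an object; "newtons" is the grip in N (left out, the last holds). Time passes only in rows, so rows that do not move let the fingers close. It gives the time, the measured TCP pose, the force, the opening and the grip force at its end, in the units of the state.
- arm.sense(): the state, without advancing time (a new reading comes with each control period).
- vision.read_camera(name): name is "side" or "top" or "wrist"; returns a dict with "frame" (384x512x3 uint8, blue, green, red), "mtx" (3x3 intrinsics, pixels), "eye" and "rotation" of the camera in the world; the wrist camera has in their place "hand_eye" (4x4, takes a point from camera to tool coordinates, whose origin is the TCP and whose axes are the flange's). Camera axes: x right, y up, looking along -z (the intrinsics and any distortion apply to the point x, -y, -z); pixel columns grow to the right and rows downward; lengths in m; the calibration is good to about 2 mm. The wrist camera is an equidistant fisheye: a pixel r from the principal point sees the ray r / f radians off the axis. A picture is of the moment at which its call begins: read the wrist's pose just before it. There is no depth.
- arm.sign_off(): hands the job in; it is judged then, once.
Trained networks look in the newest picture that a camera, given by its name, has taken for a name from the list of things; names that differ only in an ending like _2 or _b are one class to them, and where a whole thing is asked for, a point or a joint stands for the part that bears it (a point fixed in the world has none). Each returns a list of dicts, best first, with "confidence" (0 to 1); they miss things now and then, are a little off and sometimes report something else, mostly with a low value. They report only what shows in the picture. A call takes as long as a camera call.
- look_for(camera, query): "extent" ([left, top, width, height] in pixels, round what is visible of it).
- regions_of(camera, query): "mask" (384x512 bool, what is visible of it) and "extent" ([left, top, width, height] in pixels, round what is visible of it).
- spot_point(camera, query): "location" ([column, row] in pixels: a listed point, or the origin of a listed thing).
The state is a dict: "time": time; "qpos": joint angles; "dq": joint speeds; "joint_efforts": joint torques, N m; "position": TCP position; "ee_rot": TCP orientation; "force": force on the tool from outside, world axes, zero at the start; "ft_torque": the same for the moment, N m; "grip_width": opening from 0.0 (shut) to 1.0 (fully open); "grip_force": force on a finger pad.
Only numpy, scipy, OpenCV 4.12 (cv2) and the standard library are available. Lean on these libraries where they do the work, as an engineer would, in place of code of your own. Each camera call takes 0.05 s, during which the arm holds its last target. There are 200 camera calls.

TASK

One corner of the loose aluminium foot plate rocks: test the corners by pressing down with the fingertips on the screw heads until you find the one that gives. Then press that corner's springy bent shim flat against the plate, bearing down so that the corner is down too, and finish while holding it there. Do not press any other corner's shim flat, do not lift or shift the plate, and leave the things around it alone.

Things in the scene. Friction and masses are not known exactly. Their poses are not given: they have to be found in the camera images.
- plate: Loose aluminium machine foot plate, 230 x 150 x 8 mm, about 0.8 kg, level on four short steel feet hidden under its corners, on a black rubber mat. Origin at the centre of its underside, 15 mm above the worktop; x along its long side, away from the robot, y to the left, z up; its top is 23 mm above the worktop. A round dark boss, 60 mm across, stands 12 mm up at the middle of the top.
- corner_far_left (a point): Where to press to test the far left corner (seen from the robot): centre of the flush 16 mm screw head on the top face, plate frame x +96, y +58 mm; moves with the plate. If this is the rocking corner (any of the four may be) it gives from about 4 N, is down 5 mm at 7 N and springs back; a firm corner gives under 1 mm.
- corner_far_right (a point): Where to press to test the far right corner (seen from the robot): centre of the flush 16 mm screw head on the top face, plate frame x +96, y -58 mm; moves with the plate. If this is the rocking corner (any of the four may be) it gives from about 4 N, is down 5 mm at 7 N and springs back; a firm corner gives under 1 mm.
- corner_near_left (a point): Where to press to test the near left corner (seen from the robot): centre of the flush 16 mm screw head on the top face, plate frame x -96, y +58 mm; moves with the plate. If this is the rocking corner (any of the four may be) it gives from about 4 N, is down 5 mm at 7 N and springs back; a firm corner gives under 1 mm.
- corner_near_right (a point): Where to press to test the near right corner (seen from the robot): centre of the flush 16 mm screw head on the top face, plate frame x -96, y -58 mm; moves with the plate. If this is the rocking corner (any of the four may be) it gives from about 4 N, is down 5 mm at 7 N and springs back; a firm corner gives under 1 mm.
- shim_far_left (a joint): Shim of the far left corner: bent spring-steel leaf, 20 x 42 x 2 mm, clipped over the plate's long edge 44 mm from the screw head towards the middle; its free end stands up 18 mm and points across the plate. Joint in rad: 0 standing, 0.36 flat. Pressed near the free end it moves from 8 N, is flat at 14 N, and springs back.
- shim_tip_far_left (a point): Where to press the far left shim: on the upper face of its leaf, 6 mm from the free end, on the centre line; about 16 mm above the plate's top while it stands, 3 mm when flat. Moves with the leaf.
- shim_far_right (a joint): Shim of the far right corner: bent spring-steel leaf, 20 x 42 x 2 mm, clipped over the plate's long edge 44 mm from the screw head towards the middle; its free end stands up 18 mm and points across the plate. Joint in rad: 0 standing, 0.36 flat. Pressed near the free end it moves from 8 N, is flat at 14 N, and springs back.
- shim_tip_far_right (a point): Where to press the far right shim: on the upper face of its leaf, 6 mm from the free end, on the centre line; about 16 mm above the plate's top while it stands, 3 mm when flat. Moves with the leaf.
- shim_near_left (a joint): Shim of the near left corner: bent spring-steel leaf, 20 x 42 x 2 mm, clipped over the plate's long edge 44 mm from the screw head towards the middle; its free end stands up 18 mm and points across the plate. Joint in rad: 0 standing, 0.36 flat. Pressed near the free end it moves from 8 N, is flat at 14 N, and springs back.
- shim_tip_near_left (a point): Where to press the near left shim: on the upper face of its leaf, 6 mm from the free end, on the centre line; about 16 mm above the plate's top while it stands, 3 mm when flat. Moves with the leaf.
- shim_near_right (a joint): Shim of the near right corner: bent spring-steel leaf, 20 x 42 x 2 mm, clipped over the plate's long edge 44 mm from the screw head towards the middle; its free end stands up 18 mm and points across the plate. Joint in rad: 0 standing, 0.36 flat. Pressed near the free end it moves from 8 N, is flat at 14 N, and springs back.
- shim_tip_near_right (a point): Where to press the near right shim: on the upper face of its leaf, 6 mm from the free end, on the centre line; about 16 mm above the plate's top while it stands, 3 mm when flat. Moves with the leaf.
- toner_small: Bystander, loose, to be left alone: small toner bottle with a black dropper cap, 42 mm across and 106 mm tall; origin under its centre.
- marker_dark: Bystander, loose, to be left alone: black felt marker lying flat, 16 x 140 x 18 mm; origin under its middle.
- stick: Bystander, loose, to be left alone: thin wooden stirring stick lying flat, 12 x 182 x 5 mm; origin under its middle.

How it is judged:
On the way:
1. the rocking corner was found: pressed with the fingers, not on its shim, it went down (((height (world z) of corner_far_left below 0.0205 m and value of joint shim_far_left below 0.1 rad and contact force between the fingers and plate above 1.5 N) or (height (world z) of corner_far_right below 0.0205 m and value of joint shim_far_right below 0.1 rad and contact force between the fingers and plate above 1.5 N) or (height (world z) of corner_near_left below 0.0205 m and value of joint shim_near_left below 0.1 rad and contact force between the fingers and plate above 1.5 N) or (height (world z) of corner_near_right below 0.0205 m and value of joint shim_near_right below 0.1 rad and contact force between the fingers and plate above 1.5 N))), for 0.1 s.
At the end, for the whole second after the job is handed in: The fingers still press (more than 5 N) on the plate; the shim of the rocking corner is flat (joint above 0.31 rad) and that corner is at least 2.5 mm lower than at rest; the other three shims stand (below 0.1 rad); the plate is within 15 mm of where it started and at rest (((height (world z) of corner_far_left below 0.0205 m and value of joint shim_far_left above 0.31 rad and value of joint each of shim_far_right, shim_near_left, shim_near_right below 0.1 rad) or (height (world z) of corner_far_right below 0.0205 m and value of joint shim_far_right above 0.31 rad and value of joint each of shim_far_left, shim_near_left, shim_near_right below 0.1 rad) or (height (world z) of corner_near_left below 0.0205 m and value of joint shim_near_left above 0.31 rad and value of joint each of shim_far_left, shim_far_right, shim_near_right below 0.1 rad) or (height (world z) of corner_near_right below 0.0205 m and value of joint shim_near_right above 0.31 rad and value of joint each of shim_far_left, shim_far_right, shim_near_left below 0.1 rad)) and contact force between the fingers and plate above 5 N and distance of plate from where it was at the start of the episode below 0.015 m and linear speed of plate below 0.02 m/s); the arm keeps its last pose, push and grip.
It fails at once if the shim of a corner that does not rock is pressed flat ((value of joint shim_far_left above 0.3 rad and height (world z) of corner_far_left above 0.0218 m) or (value of joint shim_far_right above 0.3 rad and height (world z) of corner_far_right above 0.0218 m) or (value of joint shim_near_left above 0.3 rad and height (world z) of corner_near_left above 0.0218 m) or (value of joint shim_near_right above 0.3 rad and height (world z) of corner_near_right above 0.0218 m)).
It fails at once if the plate is lifted or tipped up (a corner more than 10 mm above rest) (height (world z) of any of corner_far_left, corner_far_right, corner_near_left, corner_near_right above 0.033 m).
It fails at once if the plate is shifted more than 15 mm (distance of plate from where it was at the start of the episode above 0.015 m).
It fails at once if a thing beside the plate is moved more than 20 mm (distance of any of toner_small, marker_dark, stick from where it was at the start of the episode above 0.02 m).
It also fails if it takes over 51 s, if anything falls off the work surface, if the arm or the gripper's body presses on something with over 40 N, if the wrist force passes 120 N, or if a joint passes its speed limit or range.

## Working session

There is one attempt and no reset: what is moved stays moved. The work goes in short steps, Python scripts to look and compute and a tool call to move; the robot and the scene stay as the last step left them, time stands still between calls to the robot, and variables do not carry over. Pictures are saved under pics/ and viewed, at most 10 in all, crops included, and the job is handed in when it is done.

Besides the shell and the picture viewer there is one more tool, called after "Call:" as name(argument=value, ...), one argument or row to a line, values as JSON. send_rows: Moves the arm, as the interface text tells. Shift numbers are shares of 50 mm and turn numbers shares of 6 degrees, none past 1 either way. Its arguments: {"type":"object","properties":{"rows":{"type":"array"},"newtons":{"type":"number"}},"required":["rows"]}

```bash
mkdir -p pics; ls; cat > h.py <<'E'
import numpy as np, cv2
from rig import arm, vision, look_for, regions_of, spot_point
from scipy.spatial.transform import Rotation as R
def ray(c,uv):
    K=np.array(c["mtx"]);d=np.array([(uv[0]-K[0,2])/K[0,0],-(uv[1]-K[1,2])/K[1,1],-1.])
    Rm=np.array(c["rotation"]); Rm=Rm if Rm.shape==(3,3) else R.from_quat(np.roll(Rm,-1)).as_matrix()
    return np.array(c["eye"]),Rm@d
def at_z(c,uv,z):
    e,d=ray(c,uv); return e+d*(z-e[2])/d[2]
def st():
    s=arm.sense(); return {k:np.round(s[k],4).tolist() for k in("time","position","ee_rot","force","grip_width","qpos")}
E
python3 - <<'E'
from h import *
print(st(), arm.tcp_to_tips)
ims=[]
for cam in("top","side"):
    c=vision.read_camera(cam); cv2.imwrite(f"pics/{cam}0.png",c["frame"]); print(cam,np.round(c["eye"],3),np.shape(c["rotation"]))
    for n,z in [("plate",.015),("corner_far_left",.023),("corner_far_right",.023),("corner_near_left",.023),("corner_near_right",.023),("shim_tip_far_left",.039),("shim_tip_far_right",.039),("shim_tip_near_left",.039),("shim_tip_near_right",.039),("toner_small",0),("marker_dark",0),("stick",0)]:
        print(n,[(round(r["confidence"],2),np.round(r["location"]).tolist(),np.round(at_z(c,r["location"],z)[:2],4).tolist()) for r in spot_point(cam,n)[:2]])
E
```

```text
pics
{'time': 0.0, 'position': [0.1532, -0.6056, 0.2291], 'ee_rot': [-0.0006, 0.9923, 0.1236, -0.0001], 'force': [0.2994, -0.0964, -0.2831], 'grip_width': 1.0001, 'qpos': [1.2815, 0.418, -0.0103, 1.6142, 0.0047, 1.1107, -0.053]} 0.022
top [ 0.346 -0.215  1.032] (4,)
plate [(0.77, [276.0, 212.0], [0.4526, -0.2945])]
corner_far_left [(0.83, [268.0, 174.0], [0.5444, -0.2771])]
corner_far_right [(0.9, [311.0, 189.0], [0.5062, -0.3828])]
corner_near_left [(0.74, [237.0, 240.0], [0.385, -0.1999])]
corner_near_right [(0.86, [277.0, 261.0], [0.3342, -0.2952])]
shim_tip_far_left [(0.62, [269.0, 185.0], [0.5148, -0.2771])]
shim_tip_far_right [(0.62, [302.0, 198.0], [0.4817, -0.3556])]
shim_tip_near_left [(0.64, [248.0, 222.0], [0.4258, -0.2271]), (0.36, [269.0, 189.0], [0.5055, -0.2777])]
shim_tip_near_right [(0.74, [313.0, 188.0], [0.5064, -0.3838]), (0.65, [283.0, 242.0], [0.3779, -0.3099])]
toner_small [(0.79, [172.0, 235.0], [0.3987, -0.0414])]
marker_dark [(0.7, [321.0, 234.0], [0.3982, -0.4061])]
stick [(0.64, [300.0, 200.0], [0.4823, -0.3581]), (0.6, [241.0, 185.0], [0.5218, -0.2101])]
side [0.479 0.547 0.534] (4,)
plate [(0.65, [280.0, 198.0], [0.4386, -0.298])]
corner_far_left [(0.78, [236.0, 197.0], [0.5507, -0.281])]
corner_far_right [(0.83, [255.0, 177.0], [0.5068, -0.3937]), (0.43, [306.0, 269.0], [0.3918, -0.0263])]
corner_near_left [(0.55, [304.0, 220.0], [0.3851, -0.1906])]
corner_near_right [(0.82, [319.0, 199.0], [0.3412, -0.2866])]
shim_tip_far_left [(0.6, [253.0, 195.0], [0.5081, -0.2685])]
shim_tip_far_right [(0.4, [268.0, 180.0], [0.4702, -0.3466])]
shim_tip_near_left [(0.45, [290.0, 202.0], [0.4171, -0.2437])]
shim_tip_near_right [(0.52, [302.0, 188.0], [0.3838, -0.3116])]
toner_small [(0.76, [300.0, 270.0], [0.4006, -0.0468]), (0.17, [319.0, 198.0], [0.3331, -0.3323])]
marker_dark [(0.65, [292.0, 179.0], [0.4019, -0.4301])]
stick [(0.55, [252.0, 220.0], [0.5075, -0.2183])]
```

```bash
python3 - <<'E'
from h import *
L=np.array([[96,58],[96,-58],[-96,58],[-96,-58]])/1e3
for P in ([[.5444,-.2771],[.5062,-.3828],[.385,-.1999],[.3342,-.2952]],[[.5507,-.281],[.5068,-.3937],[.3851,-.1906],[.3412,-.2866]]):
    P=np.array(P);c=P.mean(0);H=L.T@(P-c);yaw=np.arctan2(H[0,1]-H[1,0],H[0,0]+H[1,1]);Rm=np.array([[np.cos(yaw),-np.sin(yaw)],[np.sin(yaw),np.cos(yaw)]])
    print(c,np.degrees(yaw),np.round(P-c-L@Rm.T,4).tolist())
a=cv2.imread("pics/top0.png")[130:310,140:360];b=cv2.imread("pics/side0.png")[130:310,190:370]
cv2.imwrite("pics/both.png",np.vstack([cv2.resize(a,None,fx=2.3,fy=2.3)[:300*2,:],])if 0 else np.hstack([cv2.resize(a,(440,360)),cv2.resize(b,(360,360))]))
E
```

```text
[ 0.44245 -0.28875] -25.765184674003812 [[-0.0097, 0.0011], [0.0025, -0.0001], [0.0038, -0.0051], [0.0034, 0.0041]]
[ 0.44595  -0.287975] -28.71803319638185 [[-0.0073, 0.0022], [0.0045, -0.0087], [-0.0045, 0.0004], [0.0073, 0.0061]]
```

View pics/both.png

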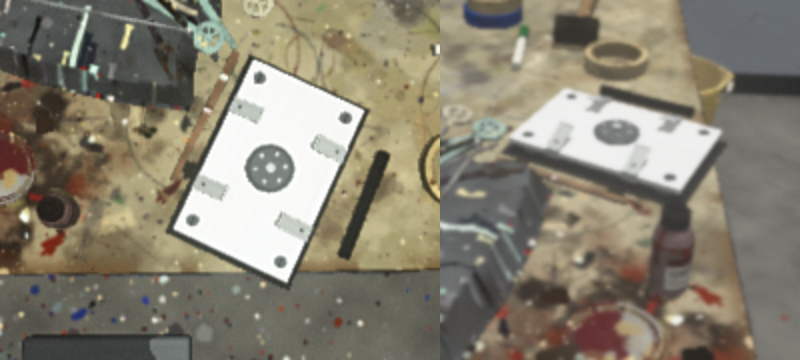

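```bash
cat >> h.py <<'E'
L=np.array([[96,58],[96,-58],[-96,58],[-96,-58]])/1e3
def fit(P):
    P=np.array(P);c=P.mean(0);H=L.T@(P-c);yaw=np.arctan2(H[0,1]-H[1,0],H[0,0]+H[1,1]);Rm=np.array([[np.cos(yaw),-np.sin(yaw)],[np.sin(yaw),np.cos(yaw)]])
    return c,yaw,Rm,P-c-L@Rm.T
E
python3 - <<'E'
from h import *
c=vision.read_camera("top");g=cv2.cvtColor(c["frame"],cv2.COLOR_BGR2GRAY).astype(float)
P=[]
for u,v in [(269.5,168.5),(312.5,188.5),(236,240),(280,261)]:
    for _ in range(4):
        y,x=np.mgrid[round(v)-5:round(v)+6,round(u)-5:round(u)+6];w=np.clip(200-g[y,x],0,None)*((x-u)**2+(y-v)**2<25);w+=1e-9
        u,v=(w*x).sum()/w.sum(),(w*y).sum()/w.sum()
    print(u,v);P.append(at_z(c,(u,v),.023)[:2])
c0,yaw,Rm,res=fit(P);print(c0,np.degrees(yaw),np.round(res*1e3,1).tolist())
print("corners",np.round(c0+L@Rm.T,4).tolist())
s=arm.sense();RT=R.from_quat(np.roll(s["ee_rot"],-1)).as_matrix();print(np.round(RT,3))
E
```

```text
269.2999597908982 168.63329312426393
312.31827515398834 188.58316221767987
235.73244607619662 239.71225332723034
279.7327341532793 260.5458845790232
[ 0.44650275 -0.2912282 ] -25.632998720488544 [[0.1, -0.0], [0.0, -0.0], [-0.0, 0.1], [-0.2, -0.0]]
corners [[0.5581, -0.2805], [0.508, -0.3851], [0.385, -0.1974], [0.3349, -0.302]]
[[ 0.969  0.245 -0.   ]
 [ 0.245 -0.969  0.   ]
 [-0.    -0.    -1.   ]]
```

Call:
send_rows(
  rows=[
    [0,0,1,0,0,0,-1],
    [0,0,1,0,0,0,-1],
    [0,0,1,0,0,0,-1],
    [0,0,1,0,0,0,-1],
    [0,0,1,0,0,0,-1],
  ],
  newtons=30,
)

```text
time: 1.85
position: [0.1533, -0.6059, 0.2297]
ee_rot: [-0.0, 0.99, -0.14, -0.0]
force: [-0.2, 0.2, -0.3]
grip_width: 0.143
grip_force: 0.0
```

Call:
send_rows(
  rows=[
    [0,0,1,0,0,0,-1],
    [0,0,0.63,0,0,0,-1],
    [0,0,0,0,0,0,-1],
  ],
)

```text
time: 2.15
position: [0.1534, -0.6059, 0.2296]
ee_rot: [-0.0, 0.975, -0.222, -0.0]
force: [-0.4, 0.0, 0.2]
grip_width: -0.001
grip_force: 0.0
```

```bash
cat >> h.py <<'E'
C0=np.array([.4465,-.2912]);YAW=np.radians(-25.63);RM=np.array([[np.cos(YAW),-np.sin(YAW)],[np.sin(YAW),np.cos(YAW)]])
def togo(local,ztip):
    s=arm.sense();T=R.from_quat(np.roll(s["ee_rot"],-1)).as_matrix()
    tgt=np.r_[C0+RM@np.array(local),ztip+.022]
    d=T.T@(tgt-s["position"]);
    print("t",round(s["time"],2),"pos",np.round(s["position"],4),"yawtoolx",np.round(np.degrees(np.arctan2(T[1,0],T[0,0])),2),"tilt",np.round(T[:2,2],4),"F",np.round(s["force"],2),"w",round(s["grip_width"],3)); print("togo shares(50mm)",np.round(d/.05,3))
E
python3 -c "
from h import *
togo((-.096,-.058),.06)"
```

```text
t 2.15 pos [ 0.1534 -0.6059  0.2296] yawtoolx -25.64 tilt [-0.0002  0.0001] F [-0.39  0.01  0.16] w -0.001
togo shares(50mm) [ 0.642 -7.05   2.952]
```

Call:
send_rows(
  rows=[
    [0,0,0,0.06,-0.7,0,-1],
    [0,0,0,0.06,-0.7,0,-1],
    [0,0,0,0.06,-0.7,0,-1],
    [0,0,0,0.06,-0.7,0,-1],
    [0,0,0,0.06,-0.7,0,-1],
  ],
)

```text
time: 2.65
position: [0.2429, -0.4533, 0.2298]
ee_rot: [0.0, 0.975, -0.22, 0.0]
force: [0.9, -0.4, 0.1]
grip_width: -0.002
grip_force: 0.0
```

Call:
send_rows(
  rows=[
    [0,0,0,0.07,-0.7,0,-1],
    [0,0,0,0.07,-0.7,0.3,-1],
    [0,0,0,0.07,-0.7,0.5,-1],
    [0,0,0,0.07,-0.7,0.5,-1],
    [0,0,0,0.06,-0.75,0.5,-1],
  ],
)

```text
time: 3.15
position: [0.335, -0.3008, 0.1392]
ee_rot: [0.0, 0.975, -0.22, 0.001]
force: [1.2, 0.4, -0.9]
grip_width: -0.002
grip_force: 0.0
```

Call:
send_rows(
  rows=[
    [0,0,0,0,0,0.4,-1],
    [0,0,0,0,0,0.4,-1],
    [0,0,0,0,0,0,-1],
  ],
)

```text
time: 3.45
position: [0.3335, -0.3008, 0.098]
ee_rot: [-0.001, 0.975, -0.22, -0.002]
force: [-0.1, -0.4, 0.8]
grip_width: 0.002
grip_force: 0.0
```

```bash
python3 - <<'E'
from h import *
togo((-.096,-.058),.023)
c=vision.read_camera("top");a=c["frame"][130:310,140:360]
c=vision.read_camera("side");b=c["frame"][130:310,190:370]
cv2.imwrite("pics/p2.png",np.hstack([cv2.resize(a,(440,360)),cv2.resize(b,(360,360))]))
E
```

```text
t 3.45 pos [ 0.3335 -0.3008  0.098 ] yawtoolx -25.44 tilt [-0.0026  0.0022] F [-0.13 -0.44  0.82] w 0.002
togo shares(50mm) [0.037 0.011 1.06 ]
```

View pics/p2.png

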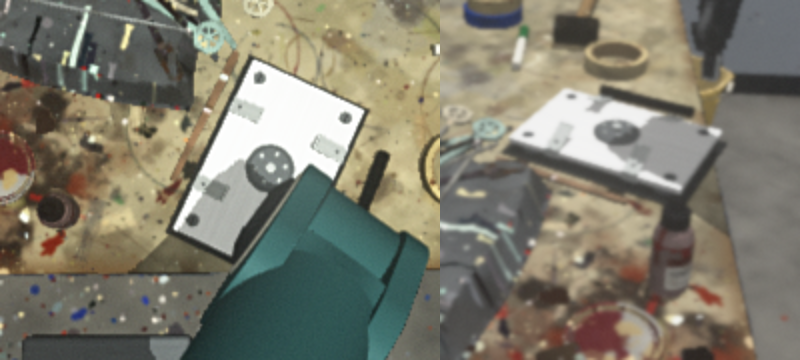

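Call:
send_rows(
  rows=[
    [0,0,0,0.02,0.01,0.4,-1],
    [0,0,0,0,0,0.4,-1],
    [0,0,0,0,0,0.16,-1],
    [0,0,0,0,0,0,-1],
  ],
)

```text
time: 3.95
position: [0.3349, -0.3027, 0.0518]
ee_rot: [-0.0, 0.975, -0.221, -0.0]
force: [0.7, -0.4, 0.5]
grip_width: 0.001
grip_force: 0.0
```

Call:
send_rows(
  rows=[
    [0,0,0,0,0,0.04,-1],
    [0,0,0,0,0,0.04,-1],
    [0,0,0,0,0,0,-1],
  ],
)

```text
time: 4.25
position: [0.3352, -0.3028, 0.0481]
ee_rot: [0.0, 0.975, -0.221, 0.0]
force: [-0.6, 0.3, 0.2]
grip_width: 0.0
grip_force: 0.0
```

Tips about 3 mm above the plate; stepping in.

Call:
send_rows(
  rows=[
    [0,0,0,0,0,0.04,-1],
    [0,0,0,0,0,0.02,-1],
    [0,0,0,0,0,0,-1],
  ],
)

```text
time: 4.55
position: [0.335, -0.3026, 0.0446]
ee_rot: [-0.0, 0.975, -0.221, -0.0]
force: [0.1, 0.2, 0.2]
grip_width: -0.0
grip_force: 0.0
```

Call:
send_rows(
  rows=[
    [0,0,0,0,0,0.03,-1],
    [0,0,0,0,0,0,-1],
  ],
)

```text
time: 4.75
position: [0.335, -0.3026, 0.043]
ee_rot: [-0.0, 0.975, -0.221, -0.0]
force: [0.2, -0.1, 0.1]
grip_width: 0.001
grip_force: 0.0
```

Call:
send_rows(
  rows=[
    [0,0,0,0,0,0.03,-1],
    [0,0,0,0,0,0,-1],
  ],
)

```text
time: 4.95
position: [0.335, -0.3026, 0.0415]
ee_rot: [-0.0, 0.975, -0.221, -0.0]
force: [0.6, 1.0, -0.7]
grip_width: -0.001
grip_force: 0.0
```

```bash
python3 -c "
from h import *
print(arm.tcp_to_tips); togo((-.096,-.058),.023)"
```

```text
0.022
t 4.95 pos [ 0.335  -0.3026  0.0415] yawtoolx -25.58 tilt [-0.0002  0.0002] F [ 0.57  0.96 -0.67] w -0.001
togo shares(50mm) [-0.007 -0.01  -0.07 ]
```

Call:
send_rows(
  rows=[
    [0,0,0,0,0,0.03,-1],
    [0,0,0,0,0,0,-1],
  ],
)

```text
time: 5.15
position: [0.335, -0.3026, 0.04]
ee_rot: [-0.0, 0.975, -0.221, -0.0]
force: [-0.3, -0.2, -0.6]
grip_width: 0.002
grip_force: 0.0
```

```bash
python3 - <<'E'
from h import *
c=vision.read_camera("side");b=c["frame"][150:240,270:360]
w=vision.read_camera("wrist")
cv2.imwrite("pics/p3.png",np.hstack([cv2.resize(b,(300,300)),cv2.resize(w["frame"],(400,300))]))
E
```

```text
(no output)
```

View pics/p3.png

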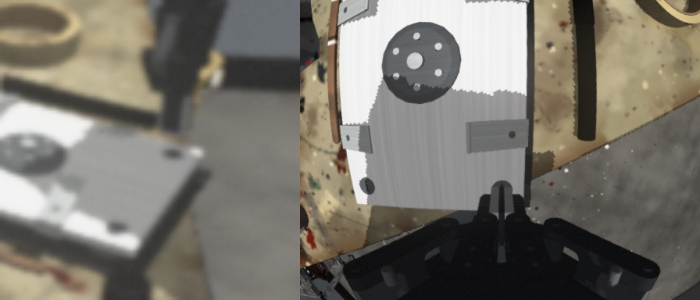

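Call:
send_rows(
  rows=[
    [0,0,0,0,0,0.03,-1],
    [0,0,0,0,0,0,-1],
  ],
)

```text
time: 5.45
position: [0.335, -0.3026, 0.0385]
ee_rot: [-0.0, 0.975, -0.221, -0.0]
force: [-0.3, -0.2, -0.1]
grip_width: 0.001
grip_force: 0.0
```

Call:
send_rows(
  rows=[
    [0,0,0,0,0,0.03,-1],
    [0,0,0,0,0,0,-1],
  ],
)

```text
time: 5.65
position: [0.335, -0.3026, 0.037]
ee_rot: [-0.0, 0.975, -0.221, -0.0]
force: [0.3, -0.8, -0.3]
grip_width: -0.0
grip_force: 0.0
```

Call:
send_rows(
  rows=[
    [0,0,0,0,0,0.03,-1],
    [0,0,0,0,0,0,-1],
  ],
)

```text
time: 5.85
position: [0.335, -0.3026, 0.0355]
ee_rot: [-0.0, 0.975, -0.221, -0.0]
force: [0.7, 0.5, -0.3]
grip_width: 0.0
grip_force: 0.0
```

```bash
cat >> h.py <<'E'
def wrist_pts(q,z):
    s=arm.sense();w=vision.read_camera("wrist");T=np.eye(4);T[:3,:3]=R.from_quat(np.roll(s["ee_rot"],-1)).as_matrix();T[:3,3]=s["position"];M=T@np.array(w["hand_eye"]);K=np.array(w["mtx"])
    for n in q:
        for r in spot_point("wrist",n)[:2]:
            a=np.array([(r["location"][0]-K[0,2])/K[0,0],-(r["location"][1]-K[1,2])/K[1,1]]);th=np.hypot(*a)
            d=M[:3,:3]@np.array([*(np.sin(th)*a/th),-np.cos(th)]);p=M[:3,3]+d*(z-M[2,3])/d[2]
            print(n,round(r["confidence"],2),np.round(r["location"]),"world",np.round(p[:2],4),"local mm",np.round(RM.T@(p[:2]-C0)*1e3,1))
    return w
E
python3 - <<'E'
from h import *
w=wrist_pts(["plate","corner_far_left","corner_far_right","corner_near_left","corner_near_right"],.023)
wrist_pts(["shim_tip_near_right","shim_tip_near_left"],.039)
K=np.array(w["mtx"]);H=np.linalg.inv(np.array(w["hand_eye"]));print(np.round(np.array(w["hand_eye"]),3))
for p in([0,0,.022],[0,0,.010],[0,0,0]):
    q=H[:3,:3]@p+H[:3,3];v=np.array([q[0],-q[1],-q[2]]);r=np.hypot(v[0],v[1]);th=np.arctan2(r,v[2]);print(p,K[:2,2]+K[0,0]*th*v[:2]/r)
f=w["frame"];cv2.imwrite("pics/p4.png",cv2.resize(f[180:384,150:422],None,fx=2.9,fy=2.9))
E
```

```text
plate 0.89 [155.  77.] world [ 0.4436 -0.2938] local mm [-1.5 -3.6]
corner_far_left 0.61 [365.  67.] world [ 0.3998 -0.3983] local mm [   4.2 -116.8]
corner_near_left 0.67 [ 86. 241.] world [ 0.3808 -0.2   ] local mm [-98.7  53.8]
corner_near_left 0.56 [154.  78.] world [ 0.4432 -0.2932] local mm [-2.1 -3.2]
corner_near_right 0.92 [262. 247.] world [ 0.3302 -0.3037] local mm [-99.4 -61.5]
corner_near_right 0.5 [ 77. 186.] world [ 0.4145 -0.2164] local mm [-61.2  53.6]
shim_tip_near_right 0.91 [225. 178.] world [ 0.3786 -0.3065] local mm [-54.6 -43.1]
shim_tip_near_left 0.7 [ 78. 182.] world [ 0.4142 -0.2304] local mm [-55.4  40.8]
[[-0.001  0.958  0.285  0.072]
 [ 1.     0.001  0.001  0.   ]
 [ 0.001  0.285 -0.958 -0.145]
 [ 0.     0.     0.     1.   ]]
[0, 0, 0.022] [257.10619423 235.09217877]
[0, 0, 0.01] [257.06015645 243.35662292]
[0, 0, 0] [257.01716493 251.09561918]
```

View pics/p4.png

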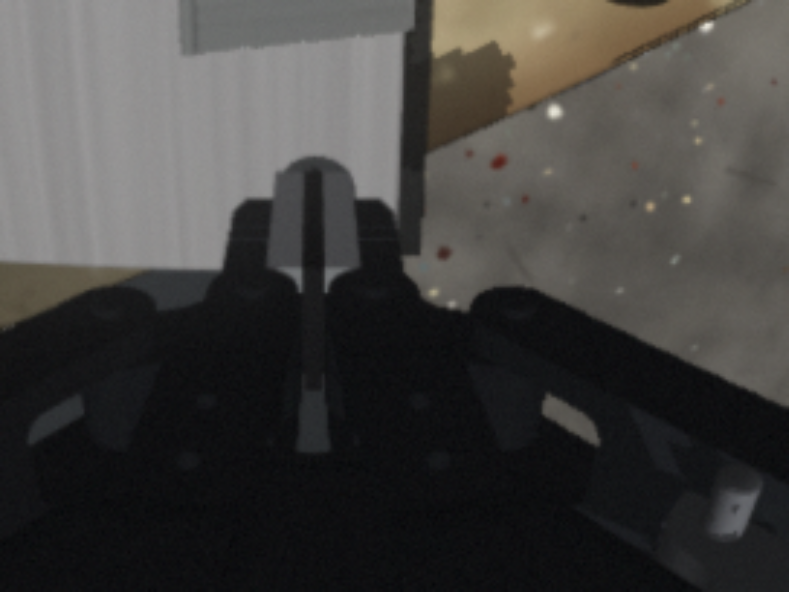

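Call:
send_rows(
  rows=[
    [0,0,0,0,0,0.03,-1],
    [0,0,0,0,0,0,-1],
  ],
)

```text
time: 6.5
position: [0.335, -0.3026, 0.034]
ee_rot: [-0.0, 0.975, -0.221, -0.0]
force: [1.5, -0.4, 0.0]
grip_width: 0.002
grip_force: 0.0
```

Call:
send_rows(
  rows=[
    [0,0,0,0,0,0.03,-1],
    [0,0,0,0,0,0,-1],
  ],
)

```text
time: 6.7
position: [0.335, -0.3026, 0.0325]
ee_rot: [-0.0, 0.975, -0.221, -0.0]
force: [0.5, 0.0, 0.1]
grip_width: -0.002
grip_force: 0.0
```

```bash
python3 - <<'E'
from h import *
w=wrist_pts([],0);K=np.array(w["mtx"]);H=np.linalg.inv(np.array(w["hand_eye"]))
for x in(0,.011):
  for z in(.022,.015,.01,.005,0):
    q=H[:3,:3]@np.array([x,0,z])+H[:3,3];v=np.array([q[0],-q[1],-q[2]]);r=np.hypot(v[0],v[1]);th=np.arctan2(r,v[2]);print(x,z,np.round(K[:2,2]+K[0,0]*th*v[:2]/r,1))
E
```

```text
0 0.022 [257.1 235.1]
0 0.015 [257.1 239.8]
0 0.01 [257.1 243.4]
0 0.005 [257.  247.1]
0 0 [257.  251.1]
0.011 0.022 [257.1 218.1]
0.011 0.015 [257.  222.3]
0.011 0.01 [257.  225.5]
0.011 0.005 [257.  228.8]
0.011 0 [257.  232.4]
```

Call:
send_rows(
  rows=[
    [0,0,0,0,0,0.03,-1],
    [0,0,0,0,0,0,-1],
  ],
)

```text
time: 6.95
position: [0.335, -0.3026, 0.031]
ee_rot: [-0.0, 0.975, -0.221, -0.0]
force: [-0.4, -0.6, 0.8]
grip_width: -0.004
grip_force: 0.0
```

Call:
send_rows(
  rows=[
    [0,0,0,0,0,0.03,-1],
    [0,0,0,0,0,0,-1],
  ],
)

```text
time: 7.15
position: [0.335, -0.3026, 0.0295]
ee_rot: [-0.0, 0.975, -0.221, -0.0]
force: [-0.2, -1.0, 0.5]
grip_width: -0.002
grip_force: 0.0
```

Call:
send_rows(
  rows=[
    [0,0,0,0,0,0.03,-1],
    [0,0,0,0,0,0,-1],
  ],
)

```text
time: 7.35
position: [0.335, -0.3026, 0.028]
ee_rot: [-0.0, 0.975, -0.221, -0.0]
force: [-0.2, -1.2, 0.4]
grip_width: -0.002
grip_force: 0.0
```

```bash
python3 - <<'E'
from h import *
c=vision.read_camera("side");b=c["frame"][140:230,270:370]
w=vision.read_camera("wrist")
cv2.imwrite("pics/p5.png",np.hstack([cv2.resize(b,(440,396)),cv2.resize(w["frame"][200:300,210:300],(356,396))]))
K=np.array(c["mtx"]);Rm=R.from_quat(np.roll(c["rotation"],-1)).as_matrix();s=arm.sense()
for z in(0,-.022):
    q=Rm.T@(s["position"]+[0,0,z]-c["eye"]);print(((K@[q[0],-q[1],-q[2]])/-q[2])[:2])
E
```

```text
[320.9783559  194.38480428]
[320.06659863 201.66690117]
```

View pics/p5.png

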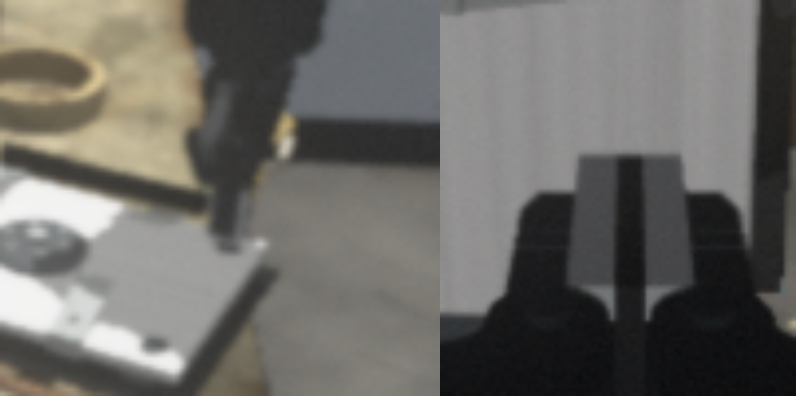

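Call:
send_rows(
  rows=[
    [0,0,0,0,0,0.04,-1],
    [0,0,0,0,0,0,-1],
  ],
)

```text
time: 7.65
position: [0.335, -0.3026, 0.026]
ee_rot: [-0.0, 0.975, -0.221, -0.0]
force: [-0.7, 0.4, 0.6]
grip_width: -0.001
grip_force: 0.0
```

Call:
send_rows(
  rows=[
    [0,0,0,0,0,0.03,-1],
    [0,0,0,0,0,0,-1],
  ],
)

```text
time: 7.85
position: [0.335, -0.3026, 0.0245]
ee_rot: [-0.0, 0.975, -0.221, -0.0]
force: [0.0, 0.4, 1.1]
grip_width: -0.0
grip_force: 0.0
```

Call:
send_rows(
  rows=[
    [0,0,0,0,0,0.02,-1],
    [0,0,0,0,0,0,-1],
  ],
)

```text
time: 8.05
position: [0.335, -0.3026, 0.0236]
ee_rot: [-0.0, 0.975, -0.221, -0.0]
force: [-0.1, 0.2, 0.2]
grip_width: -0.001
grip_force: 0.0
```

Call:
send_rows(
  rows=[
    [0,0,0,0,0,0.03,-1],
    [0,0,0,0,0,0,-1],
  ],
)

```text
time: 8.25
position: [0.335, -0.3026, 0.022]
ee_rot: [-0.0, 0.975, -0.221, -0.0]
force: [-0.6, -0.7, -0.4]
grip_width: 0.002
grip_force: 0.0
```

Call:
send_rows(
  rows=[
    [0,0,0,0,0,0.03,-1],
    [0,0,0,0,0,0,-1],
  ],
)

```text
time: 8.45
position: [0.3351, -0.3027, 0.0213]
ee_rot: [0.0, 0.975, -0.221, -0.0]
force: [-5.6, 4.8, 21.5]
grip_width: -0.0
grip_force: 11.5
```

Call:
send_rows(
  rows=[
    [0,0,0,0,0,0.02,-1],
    [0,0,0,0,0,0,-1],
  ],
)

```text
time: 8.65
position: [0.3351, -0.3028, 0.021]
ee_rot: [0.0, 0.975, -0.221, 0.0]
force: [-11.9, 8.7, 49.1]
grip_width: 0.0
grip_force: 24.7
```

Call:
send_rows(
  rows=[
    [0,0,0,0,0,-0.5,-1],
    [0,0,0,0,0,-0.5,-1],
    [0,0,0,0,-0.58,0,-1],
    [0,0,0,0,-0.58,0,-1],
    [0,0,0,0,-0.58,0,-1],
  ],
)

```text
time: 9.15
position: [0.373, -0.2234, 0.0699]
ee_rot: [0.0, 0.975, -0.222, 0.0]
force: [0.6, 0.3, 0.2]
grip_width: -0.003
grip_force: 0.0
```

Call:
send_rows(
  rows=[
    [0,0,0,0,-0.58,0,-1],
    [0,0,0,0,0,0.3,-1],
    [0,0,0,0,0,0.3,-1],
    [0,0,0,0,0,0.2,-1],
    [0,0,0,0,0,0,-1],
  ],
)

```text
time: 9.65
position: [0.3845, -0.1978, 0.0287]
ee_rot: [-0.0, 0.975, -0.221, -0.001]
force: [0.6, -0.1, 0.5]
grip_width: -0.003
grip_force: 0.0
```

```bash
python3 -c "
from h import *
togo((-.096,.058),.0000)"
```

```text
t 9.65 pos [ 0.3845 -0.1978  0.0287] yawtoolx -25.59 tilt [-0.0018  0.0009] F [ 0.57 -0.08  0.46] w -0.003
togo shares(50mm) [ 0.007 -0.012  0.134]
```

Call:
send_rows(
  rows=[
    [0,0,0,0,0,0.08,-1],
    [0,0,0,0,0,0.04,-1],
    [0,0,0,0,0,0,-1],
  ],
)

```text
time: 9.95
position: [0.3852, -0.1981, 0.0238]
ee_rot: [0.0, 0.975, -0.222, 0.0]
force: [-0.3, -0.3, -0.1]
grip_width: 0.002
grip_force: 0.0
```

Call:
send_rows(
  rows=[
    [0,0,0,0,0,0.03,-1],
    [0,0,0,0,0,0.02,-1],
    [0,0,0,0,0,0,-1],
  ],
)

```text
time: 10.25
position: [0.3852, -0.1981, 0.0213]
ee_rot: [0.0, 0.975, -0.221, 0.0]
force: [-0.7, 0.8, 3.9]
grip_width: 0.003
grip_force: 2.0
```

Call:
send_rows(
  rows=[
    [0,0,0,0,0,0.02,-1],
    [0,0,0,0,0,0,-1],
  ],
)

```text
time: 10.45
position: [0.3852, -0.198, 0.0202]
ee_rot: [-0.0, 0.975, -0.221, 0.0]
force: [0.1, 0.2, 5.6]
grip_width: 0.002
grip_force: 2.6
```

Call:
send_rows(
  rows=[
    [0,0,0,0,0,0.03,-1],
    [0,0,0,0,0,0.03,-1],
    [0,0,0,0,0,0,-1],
    [0,0,0,0,0,0,-1],
    [0,0,0,0,0,0,-1],
  ],
)

```text
time: 10.95
position: [0.3852, -0.1979, 0.0173]
ee_rot: [-0.0, 0.975, -0.221, 0.0]
force: [-1.4, 1.0, 6.9]
grip_width: 0.002
grip_force: 3.8
```

Call:
send_rows(
  rows=[
    [0,0,0,0,0,-0.5,-1],
    [0,0,0,0,0,-0.6,-1],
    [0,0,0,0.3,0.1,0,-1],
    [0,0,0,0,0,0,-1],
  ],
)

```text
time: 11.35
position: [0.3979, -0.2101, 0.073]
ee_rot: [0.0, 0.975, -0.222, 0.001]
force: [-0.1, -0.0, -0.2]
grip_width: -0.0
grip_force: 0.0
```

```bash
python3 - <<'E'
from h import *
togo((-.052,.039),.0195)
wrist_pts(["corner_near_left","corner_near_right"],.023)
w=wrist_pts(["shim_tip_near_left"],.039)
c=vision.read_camera("top")
for n in["shim_tip_near_left","shim_tip_near_right","shim_tip_far_left","shim_tip_far_right"]:
    for r in spot_point("top",n)[:2]: print(n,round(r["confidence"],2),np.round(RM.T@(at_z(c,r["location"],.039)[:2]-C0)*1e3,1))
cv2.imwrite("pics/p6.png",cv2.resize(w["frame"],(640,480)))
E
```

```text
t 11.35 pos [ 0.3979 -0.2101  0.073 ] yawtoolx -25.62 tilt [ 0.0023 -0.0012] F [-0.14 -0.03 -0.15] w -0.0
togo shares(50mm) [0.537 0.261 0.631]
corner_near_left 0.77 [253. 246.] world [ 0.3803 -0.1985] local mm [-99.8  55. ]
corner_near_right 0.94 [401. 242.] world [ 0.3308 -0.3028] local mm [-99.3 -60.5]
shim_tip_near_left 0.61 [274. 188.] world [ 0.4151 -0.2297] local mm [-54.9  41.9]
shim_tip_near_right 0.56 [-12.6   6.1]
shim_tip_near_right 0.42 [-52.3 -40.4]
shim_tip_far_left 0.63 [88.5 55.6]
shim_tip_far_left 0.57 [51.1 46.3]
shim_tip_far_right 0.56 [ 54.3 -45.8]
```

View pics/p6.png

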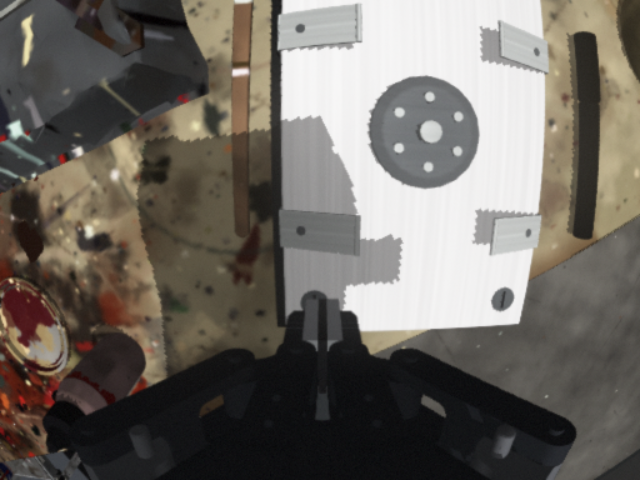

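Call:
send_rows(
  rows=[
    [0,0,0,0.27,0.1,0,-1],
    [0,0,0,0.27,0.1,0,-1],
    [0,0,0,0,0,0.3,-1],
    [0,0,0,0,0,0.28,-1],
    [0,0,0,0,0,0,-1],
  ],
)

```text
time: 12.35
position: [0.4156, -0.2292, 0.0418]
ee_rot: [-0.0, 0.975, -0.221, -0.001]
force: [0.1, 0.1, 0.3]
grip_width: 0.003
grip_force: 0.0
```

Call:
send_rows(
  rows=[
    [0,0,0,0,0,0.03,-1],
    [0,0,0,0,0,0.03,-1],
    [0,0,0,0,0,0.02,-1],
    [0,0,0,0,0,0.02,-1],
    [0,0,0,0,0,0,-1],
  ],
)

```text
time: 12.85
position: [0.4168, -0.2298, 0.0386]
ee_rot: [0.0, 0.975, -0.221, 0.0]
force: [-1.1, 0.4, 7.8]
grip_width: 0.002
grip_force: 3.4
```

Call:
send_rows(
  rows=[
    [0,0,0,0,0,0.02,-1],
    [0,0,0,0,0,0.02,-1],
    [0,0,0,0,0,0,-1],
  ],
)

```text
time: 13.15
position: [0.4166, -0.23, 0.0366]
ee_rot: [0.0, 0.975, -0.222, 0.0]
force: [-2.6, -1.3, 9.4]
grip_width: -0.002
grip_force: 3.7
```

Call:
send_rows(
  rows=[
    [0,0,0,0,0,0.02,-1],
    [0,0,0,0,0,0.02,-1],
    [0,0,0,0,0,0.02,-1],
    [0,0,0,0,0,0.02,-1],
    [0,0,0,0,0,0,-1],
  ],
)

```text
time: 13.65
position: [0.4167, -0.2303, 0.0327]
ee_rot: [0.0, 0.975, -0.222, 0.0]
force: [-3.0, -1.1, 9.8]
grip_width: -0.006
grip_force: 4.3
```

Call:
send_rows(
  rows=[
    [0,0,0,0,0,0.02,-1],
    [0,0,0,0,0,0.02,-1],
    [0,0,0,0,0,0.02,-1],
    [0,0,0,0,0,0.02,-1],
    [0,0,0,0,0,0,-1],
  ],
)

```text
time: 14.15
position: [0.4168, -0.2305, 0.0288]
ee_rot: [0.0, 0.975, -0.222, 0.001]
force: [-3.3, -2.9, 11.1]
grip_width: -0.001
grip_force: 5.0
```

Call:
send_rows(
  rows=[
    [0,0,0,0,0,0.02,-1],
    [0,0,0,0,0,0.02,-1],
    [0,0,0,0,0,0.02,-1],
    [0,0,0,0,0,0,-1],
  ],
)

```text
time: 14.55
position: [0.4167, -0.2307, 0.0258]
ee_rot: [0.001, 0.975, -0.222, 0.001]
force: [-3.6, -3.5, 11.9]
grip_width: 0.002
grip_force: 5.5
```

Call:
send_rows(
  rows=[
    [0,0,0,0,0,0.02,-1],
    [0,0,0,0,0,0.02,-1],
    [0,0,0,0,0,0,-1],
  ],
)

```text
time: 14.85
position: [0.4168, -0.2308, 0.0239]
ee_rot: [0.001, 0.975, -0.222, 0.001]
force: [-3.4, -4.9, 12.8]
grip_width: -0.002
grip_force: 5.9
```

Call:
send_rows(
  rows=[
    [0,0,0,0,0,0.02,-1],
    [0,0,0,0,0,0.01,-1],
    [0,0,0,0,0,0,-1],
  ],
)

```text
time: 15.15
position: [0.4169, -0.2308, 0.0224]
ee_rot: [0.001, 0.975, -0.222, 0.001]
force: [-3.8, -5.0, 12.5]
grip_width: -0.0
grip_force: 6.3
```

Call:
send_rows(
  rows=[
    [0,0,0,0,0,0.015,-1],
    [0,0,0,0,0,0,-1],
  ],
)

```text
time: 15.35
position: [0.4169, -0.2309, 0.0217]
ee_rot: [0.001, 0.975, -0.222, 0.001]
force: [-3.9, -5.5, 13.6]
grip_width: -0.001
grip_force: 6.5
```

Call:
send_rows(
  rows=[
    [0,0,0,0,0,0.015,-1],
    [0,0,0,0,0,0,-1],
  ],
)

```text
time: 15.55
position: [0.417, -0.231, 0.0213]
ee_rot: [0.001, 0.975, -0.222, 0.001]
force: [-6.4, -3.2, 22.3]
grip_width: 0.001
grip_force: 11.1
```

Call:
send_rows(
  rows=[
    [0,0,0,0,0,0.015,-1],
    [0,0,0,0,0,0,-1],
  ],
)

```text
time: 15.75
position: [0.4171, -0.2311, 0.021]
ee_rot: [0.001, 0.975, -0.222, 0.001]
force: [-9.4, -2.9, 36.1]
grip_width: -0.0
grip_force: 17.4
```

Call:
send_rows(
  rows=[
    [0,0,0,0,0,0.01,-1],
    [0,0,0,0,0,0,-1],
  ],
)

```text
time: 15.95
position: [0.4171, -0.2312, 0.0208]
ee_rot: [0.001, 0.975, -0.222, 0.001]
force: [-11.8, -1.6, 43.9]
grip_width: -0.001
grip_force: 21.7
```

Call:
send_rows(
  rows=[
    [0,0,0,0,0,-0.006,-1],
    [0,0,0,0,0,0,-1],
    [0,0,0,0,0,0,-1],
    [0,0,0,0,0,0,-1],
  ],
)

```text
time: 16.35
position: [0.4171, -0.2311, 0.0209]
ee_rot: [0.001, 0.975, -0.222, 0.001]
force: [-10.3, -1.8, 37.9]
grip_width: 0.001
grip_force: 18.8
```

```bash
python3 - <<'E'
from h import *
togo((-.052,.042),0)
w=vision.read_camera("wrist");c=vision.read_camera("side")
cv2.imwrite("pics/p7.png",np.hstack([cv2.resize(w["frame"],(480,360)),cv2.resize(c["frame"][150:240,230:350],(320,360*2//3)) if 0 else cv2.resize(c["frame"][150:240,250:330],(320,360))]))
E
```

```text
t 16.35 pos [ 0.4171 -0.2311  0.0209] yawtoolx -25.64 tilt [ 0.0016 -0.0021] F [-10.32  -1.75  37.94] w 0.001
togo shares(50mm) [ 0.01  -0.011 -0.021]
```

View pics/p7.png

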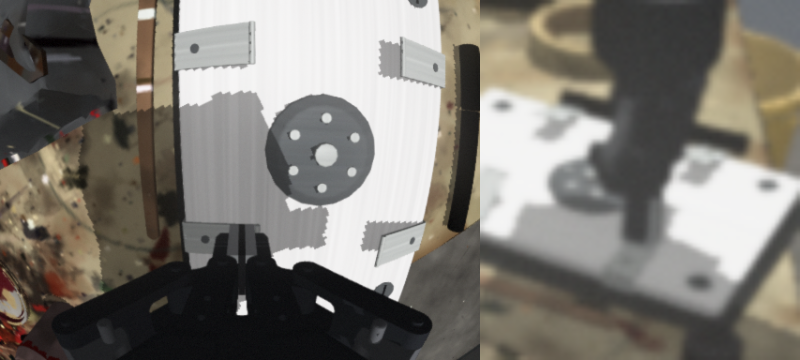

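The wrist view shows the fingers on the near-left leaf at about (240, 235). The leaf is flat, the other three shims still stand and the plate has not shifted. The force is steady at 38 N.

```bash
python3 -c "
from h import *
print(arm.sign_off())"
```

```text
the job is handed in; nothing more can be done
None
```

The near-left corner is the one that rocks (about 4 mm down at 7 N; near right was firm, and I did not press the far corners); I handed in with its shim pressed flat and the corner held down at about 38 N, but sign-off gave no verdict.

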